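# Shut and lock the control box's access panel

## Task

With the fingertips only, push the hinged panel of the control box fully shut, then set a fingertip in the slot of its quarter-turn fastener and turn it clockwise (seen from above) all the way to its stop, so that the panel is locked. Do not pull the panel further open, and leave the tape measure and the wooden wedge beside the box where they are, without lifting or moving them.

Things in the scene. Friction and masses are not known exactly. Their poses are not given: they have to be found in the camera images.
- control_box: Grey sheet-steel box, 200 x 200 mm and 80 mm high, bolted to the bench. Origin at the centre of its underside, z up, +x from the panel's hinge side (the robot's left) to the panel's free edge (the robot's right), y along the hinge, away from the robot. Four bolted mounting ears stick out 20 mm at its +x and -x sides, two black cable glands 16 mm at its +x side.
- hatch (a joint): Angle of the grey hinged panel on top of the box (rad): 0 fully shut, grows as the free edge rises; starts half open, 0.3 to 0.6. The panel is 200 x 200 mm, 8 mm thick; its hinge is stiff, so it stays where it is left, and about 2 N down on the free edge moves it. Shut, its top face is 88 mm above the bench.
- hatch_edge (a point): Middle of the panel's free edge, on its top face, 200 mm from the hinge line; turns with the panel: x runs along the panel from hinge to free edge, z out of its top face. The hinge line lies 100 mm towards -x of the box's origin and 80 mm above the bench. The strip between this edge and the fastener's disc is 30 mm wide, a good place to push.
- cam (a joint): Angle of the quarter-turn fastener (rad): 0 open (slot parallel to the hinge), grows as it turns clockwise seen from above, to the stop at 1.571 = locked (slot points at the panel's free edge and the steel tongue below has passed under the box's keeper). Starts at 0 to 0.25. Friction about 0.1 N m; it stays where it is left. Turned before the panel is shut, its tongue would strike the keeper.
- slot_center (a point): Centre of the fastener, level with its top rim; z is its turning axis (out of the panel), x along the slot to the end with a small dark pip on the rim. It is a bare-metal disc, 100 mm across, 18.5 mm above the panel's top face, its axis 120 mm from the hinge line. The slot is 36 mm wide, 80 mm long (40 mm each way from the axis), closed at both ends, 12 mm deep, with a flat dark floor.
- tape_measure: Loose yellow pocket tape measure, 61 x 74 x 72 mm, on the left of the box; to be left alone. Origin at the middle of its underside.
- wedge_2: Loose hardwood wedge, 31 x 82 mm, 18 mm high, lying flat on the left of the box, nearer the robot than the tape measure; to be left alone. Origin at the middle of its underside.

How it is judged:
By the outcome, as a careful person would: the job done as asked, in the order asked, and still so for the second after the job is handed in, with the robot touching nothing.
It also fails if it takes over 54 s, if anything falls off the work surface, if the arm or the gripper's body presses on something with over 40 N, if the wrist force passes 120 N, or if a joint passes its speed limit or range.

## Robot

A 6-joint arm with a two-finger parallel gripper is mounted at the origin on the work surface; the furniture and walls round the work are solid. World frame = base frame: x ahead of the robot, y to its left, z up, the work surface at z = 0. Lengths are in m, angles in rad, forces in N, time in s.
With the tool pointing down it reaches from about 0.35 to 0.975 m from the base axis. Payload 4.9 kg.
Tool frame: the origin (TCP) lies midway between the tips of the shut fingers; the grasp point (between the pads) lies manip.grasp_offset behind it (manip.grasp_offset is the distance from the TCP to the grasp point, in m); z points along the fingers, y is the line along which they close (so a half turn about z gives the same grasp; the last joint's range is limited). The gripper opens to 85 mm and grips with 20 to 120 N. Pads are 22 mm wide; open, the fingers measure 114 mm over their backs; the gripper's body (76 mm by 85 mm) begins 54 mm behind the grasp point. The pads swing forward as they close: fully open they stand 13 mm farther back than shut.
Start: joints at [1.184, 0.053, 1.613, -0, 1.476, -0.119], TCP at [0.165, 0.603, 0.231] pointing down, gripper open.
Joint ranges: [-3.01, 3.01], [-1.01, 2.22], [0.06, 2.58], [-1.02, 4.17], [0.09, 2.62], [-3.14, 3.14]. Speed limits (rad/s): [2.57, 2.57, 3.14, 3.14, 3.14, 3.14].

## Interface

Orientations are given as a 3x3 rotation matrix whose columns are the frame's x, y, z axes.
In Python, from plant import manip, camera gives the robot as it stands. The module is installed in compiled form; this text tells all that it offers.
- The arm moves only by the tool drive_tool, never from a script. Its argument "series" is a list of rows, each a list of 7 numbers: the opening, from -1 (shut) to 1 (fully open), then the shift along the tool's x, y, z in mm, then the turn, a rotation vector about the tool's x, y, z in degrees. In form: [[grip, x, y, z, rx, ry, rz], ...]. A call has 1 to 8 rows; each row is the pose to reach, as a shift and turn from the pose commanded when the call began, along the tool's axes at that moment; what a row does not reach only later rows make up. A row lasts 1/8 s, in which the tool goes at most 62.5 mm and 10.7 degrees, less where a joint would pass 70% of its speed; a pose out of reach is approached as far as the arm can. A call with a gripper value outside its range is refused whole. The fingers move at their own pace and stop on an object; the grip force is fixed at half the most. Time passes only in rows, so rows that repeat a pose let the fingers close. It gives the time, the measured TCP pose, the force, the opening and the grip force at its end, in the units of the state.
- manip.read_state(): the state, without advancing time (a new reading comes with each control period).
- camera(name): name is "scene" or "top" or "wrist"; returns a dict with "frame" (384x512x3 uint8, blue, green, red), "depth" (384x512 float32, m along the optical axis (not along the pixel's ray), 0 where there is no reading), "fov_y" (degrees; the focal length in pixels is half the picture's height over the tangent of half this angle, whatever the lens; pixels are square), "cx", "cy" (the principal point, pixels), "distortion" ([k1, k2, p1, p2, k3] as OpenCV has them; the pictures are not rectified), "origin" and "orientation" of the camera in the world. Camera axes: x right, y down, z forward; pixel columns grow to the right and rows downward; lengths in m; the calibration is good to about 2 mm. A picture is of the moment at which its call begins.
- manip.finish_job(): hands the job in; it is judged then, once.
The state is a dict: "clock": time; "qpos": joint angles; "dq": joint speeds; "joint_efforts": joint torques, N m; "tool_pos": TCP position; "orientation": TCP orientation; "ft_force": force on the tool from outside, world axes, zero at the start; "ft_torque": the same for the moment, N m; "opening": finger opening in m; "gripper_force": force on a finger pad.
Only numpy, scipy, OpenCV 4.12 (cv2) and the standard library are available. Lean on these libraries where they do the work, as an engineer would, in place of code of your own. Each camera call takes 0.05 s, during which the arm holds its last target. There are 200 camera calls.

## Working session

There is one attempt and no reset: what is moved stays moved. The work goes in short steps, Python scripts to look and compute and a tool call to move; the robot and the scene stay as the last step left them, time stands still between calls to the robot, and variables do not carry over. Pictures are saved under pics/ and viewed, at most 10 in all, crops included, and the job is handed in when it is done.

Besides the shell and the picture viewer there is one more tool, called after "Call:" as name(argument=value, ...) on one line, values as JSON. drive_tool: Moves the arm, as the interface text tells. Its arguments: {"type":"object","properties":{"series":{"type":"array","items":{"type":"array","items":{"type":"number"}}}},"required":["series"]}

```bash
mkdir -p pics
cat > h.py <<'E'
import numpy as np, cv2
from plant import manip, camera
def cam(n):
    c=camera(n); f=c["frame"].shape[0]/2/np.tan(np.radians(c["fov_y"])/2)
    c["K"]=np.array([[f,0,c["cx"]],[0,f,c["cy"]],[0,0,1.]]); return c
def pt(c,u,v,z=None):
    n=cv2.undistortPoints(np.array([[[u,v]]],float),c["K"],np.array(c["distortion"],float))[0,0]
    R=np.array(c["orientation"]);o=np.array(c["origin"]);r=R@np.r_[n,1]
    if z is not None: return o+r*(z-o[2])/r[2]
    p=c["depth"][int(v)-1:int(v)+2,int(u)-1:int(u)+2]; p=p[p>0]
    return o+r*(np.median(p) if len(p) else np.nan)
E
python3 - <<'E'
from h import *
for n in ["top","scene"]:
    c=cam(n); cv2.imwrite(f"pics/{n}1.png",c["frame"]); np.save(n+".npy",c,allow_pickle=True)
    print(n,c["origin"],c["orientation"],c["fov_y"])
s=manip.read_state();print(s,manip.grasp_offset)
E
```

```text
top [0.28158666 0.2102451  0.9825929 ] [[-0.01846221 -0.98760127  0.1558938 ]
 [-0.99979127  0.0196002   0.00576564]
 [-0.00874971 -0.15575481 -0.98775699]] 48.752937850335016
scene [ 0.00164876 -0.21867337  0.71986716] [[ 0.74559729 -0.48829987  0.4534842 ]
 [-0.66639126 -0.54355772  0.51036036]
 [-0.00271406 -0.68272121 -0.73067392]] 46.240615641766624
{'clock': 0.1, 'qpos': array([ 1.18400400e+00,  5.33097007e-02,  1.61416611e+00,  1.34762277e-05,
        1.47600720e+00, -1.18993045e-01]), 'dq': array([ 1.60563452e-03, -6.07257974e-04, -3.55013733e-03,  4.99648029e-05,
       -7.54672795e-05,  1.12939251e-03]), 'joint_efforts': array([-1.17587965e-04, -3.94901884e+01, -3.71364033e+01, -1.57962518e-04,
        3.97223019e-03, -4.06215435e-06]), 'tool_pos': array([0.16515667, 0.60219362, 0.23016864]), 'orientation': array([[-9.64355135e-01,  2.64610370e-01, -7.25502483e-04],
       [ 2.64611258e-01,  9.64353584e-01, -1.74563912e-03],
       [ 2.37726706e-04, -1.87539217e-03, -9.99998213e-01]]), 'ft_force': array([-0.35060305, -0.08567537,  0.58223122]), 'ft_torque': array([ 0.01508385, -0.05703088,  0.03164569]), 'gripper_force': 0.0, 'opening': 0.085524397799362} 0.0187
```

View pics/top1.png

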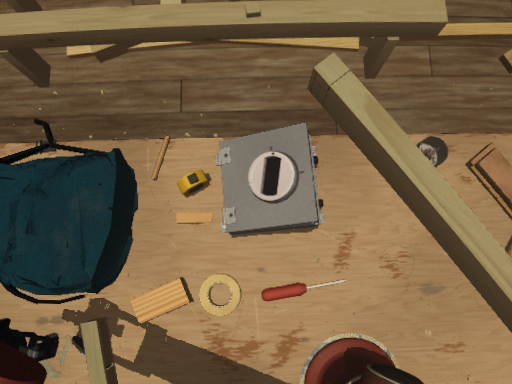

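View pics/scene1.png

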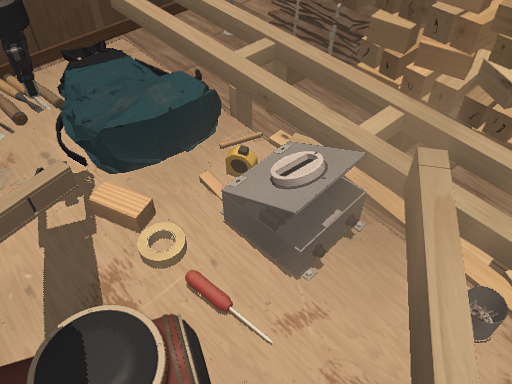

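The top picture shows the box at about (270,180), its disc at (272,176) and the free edge on the right. The tape is at (193,181), the wedge at (194,217), and a diagonal post runs from (325,75) to (512,310). I'll measure these next.

Run:
```python
from h import *
t=np.load("top.npy",allow_pickle=True).item(); s=np.load("scene.npy",allow_pickle=True).item()
A=cv2.resize(t["frame"][110:245,165:335],None,fx=4.6,fy=4.4,interpolation=cv2.INTER_CUBIC);cv2.imwrite("pics/c1.png",A)
for n,u,v in [("post",330,85),("post",380,150),("post",430,210),("post",480,260),("beamfar",250,12),("beamlow",380,55),("tape",192,181),("wedge",194,217),("disc rim",255,180),("disc",290,180),("floor",271,176),("panel",230,185),("panel",305,185),("panel",260,218),("panel",275,140),("pTL",224,142),("pTR",304,128),("pBL",226,229),("pBR",317,224),("table",350,240),("board",220,45)]:
    print(n,u,v,pt(t,u,v).round(3))
```

```text
post 330 85 [0.652 0.04  0.118]
post 380 150 [ 0.51  -0.065  0.098]
post 430 210 [ 0.378 -0.167  0.092]
post 480 260 [ 0.269 -0.254  0.118]
beamfar 250 12 [ 1.11  0.21 -0.32]
beamlow 380 55 [ 1.076 -0.306 -0.577]
tape 192 181 [0.455 0.344 0.072]
wedge 194 217 [0.382 0.348 0.011]
disc rim 255 180 [0.442 0.207 0.14 ]
disc 290 180 [0.434 0.139 0.171]
floor 271 176 [0.449 0.174 0.14 ]
panel 230 185 [0.44  0.26  0.095]
panel 305 185 [0.425 0.109 0.163]
panel 260 218 [0.366 0.198 0.123]
panel 275 140 [0.524 0.164 0.141]
pTL 224 142 [0.536 0.272 0.091]
pTR 304 128 [0.54  0.107 0.168]
pBL 226 229 [0.353 0.275 0.005]
pBR 317 224 [0.355 0.075 0.077]
table 350 240 [ 0.323 -0.011  0.   ]
board 220 45 [ 1.25   0.349 -0.798]
```

View pics/c1.png

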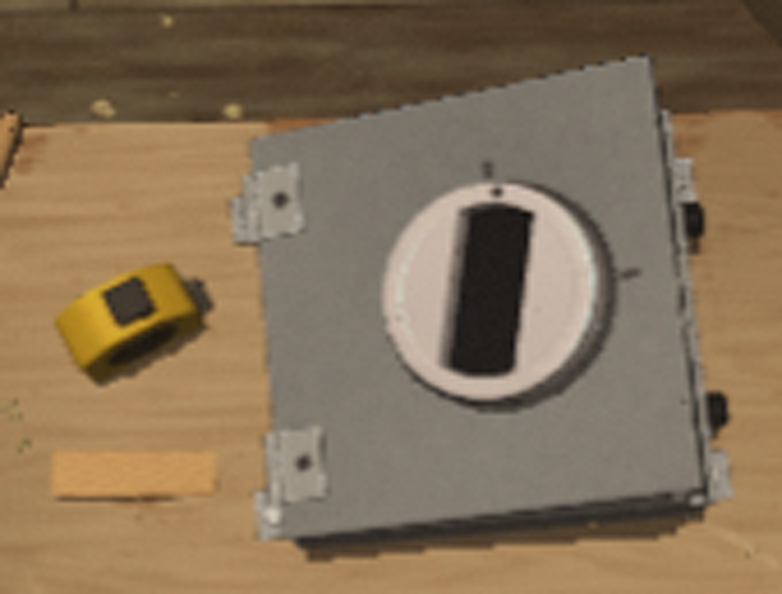

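The crop shows the panel's corners at TL (219.3,141.4), TR (306.3,123.2) and BR (317.8,221.4). The disc centre is near (272,176), with the pip end at the top (far side). Next I'll fit planes to the depth.

Run:
```python
from h import *
t=np.load("top.npy",allow_pickle=True).item()
P=[pt(t,u,v) for u in range(232,304,2) for v in range(140,214,2) if np.hypot(u-272,v-176)>30 and u>240]
P=np.array(P);P=P[~np.isnan(P[:,0])]
for _ in range(4):
    m=P.mean(0);n=np.linalg.svd(P-m)[2][2];n*=np.sign(n[2]);r=(P-m)@n;P=P[abs(r)<max(.003,0)] if _ else P[abs(r)<.01]
th=np.arccos(n[2]);e=np.array([n[0],n[1],0]);e/=-np.hypot(n[0],n[1])  # uphill = box +x
print("n",n,"angle",th,"N",len(P),"boxx",e,"yaw",np.degrees(np.arctan2(e[1],e[0])))
o=np.array(t["origin"])
def pl(u,v,off=0):
    q=pt(t,u,v,0)-o; return o+q*((m+off*n-o)@n)/(q@n)
C={k:pl(*p) for k,p in dict(TL=(219.3,141.4),TR=(306.3,123.2),BR=(317.8,221.4)).items()}
print(C); print("edge lens",np.linalg.norm(C["TR"]-C["TL"]),np.linalg.norm(C["TR"]-C["BR"]))
f=C["TR"]-C["BR"];print("free edge yaw",np.degrees(np.arctan2(f[1],f[0])),"mid",(C["TR"]+C["BR"])/2)
# disc centre: ellipse extents in crop 383..600 x 180..400
d=pl(165+491/4.6,110+291/4.4,.0185);print("disc",d)
u=np.cos(th)*e+np.sin(th)*np.array([0,0,1])
print("edge from disc",d-.0185*n+.08*u,"hinge(top face)",d-.0185*n-.12*u)
```

```text
n [-0.02903227  0.40969655  0.91175976] angle 0.4232479033389919 N 438 boxx [ 0.07068561 -0.99749864 -0.        ] yaw -85.94663259706141
{'TL': array([0.53860344, 0.28252033, 0.08866217]), 'TR': array([0.54928357, 0.10186084, 0.17018106]), 'BR': array([0.35243645, 0.08756846, 0.17033528])}
edge lens 0.19848740004552004 0.19736535055965992
free edge yaw 4.152756562496779 mid [0.45086001 0.09471465 0.17025817]
disc [0.4458072  0.17316411 0.15513668]
edge from disc [0.45150016 0.0928264  0.17112704] hinge(top face) [0.4386105  0.27472222 0.08898225]
```

```bash
cat >> h.py <<'E'
from scipy.spatial.transform import Rotation as Ro
H=np.array([.4388,.2714]);U=np.array([.0707,-.9975]);V=np.array([.9975,.0707])
def box(r,z,v=0): return np.r_[H+U*r+V*v,z]
def rows(pts,yaw=None,s=None):
    "tool-frame mm shifts to world points; turn so tool y has world yaw, tool down"
    s=s or manip.read_state(); R=s["orientation"]
    for p in pts: print("shift",(R.T@(np.array(p)-s["tool_pos"])*1000).round(1))
    if yaw is not None:
        y=np.array([np.cos(yaw),np.sin(yaw),0]);z=np.array([0,0,-1.]);T=np.c_[np.cross(y,z),y,z]
        print("turn",Ro.from_matrix(R.T@T).as_rotvec(degrees=True).round(2))
    print("pos",s["tool_pos"].round(4),"F",s["ft_force"].round(2),"T",s["ft_torque"].round(2),"open",s["opening"],"t",s["clock"],"q",s["qpos"].round(2))
E
python3 - <<'E'
from h import *
print(box(.168,.21)); rows([box(.168,.23),box(.168,.21)],np.radians(4.05))
E
```

```text
[0.4506776 0.10382   0.21     ]
shift [-407.2 -405.1    0.8]
shift [-407.2 -405.    20.8]
turn [-1.000e-01  5.000e-02  7.061e+01]
pos [0.1652 0.6022 0.2302] F [-0.35 -0.09  0.58] T [ 0.02 -0.06  0.03] open 0.085524397799362 t 0.1 q [ 1.18  0.05  1.61  0.    1.48 -0.12]
```

Call:
drive_tool(series=[[-1,0,0,-40,0,0,0],[-1,-50,-50,-50,0,0,9],[-1,-90,-90,-50,0,0,18],[-1,-130,-130,-50,0,0,27],[-1,-170,-170,-50,0,0,36],[-1,-210,-210,-50,0,0,45],[-1,-250,-250,-50,0,0,54],[-1,-290,-290,-50,0,0,62]])

```text
clock: 1.1
tool_pos: [0.3686, 0.2446, 0.2809]
orientation: [[-0.215, 0.977, 0.0], [0.977, 0.215, -0.0], [-0.0, 0.0, -1.0]]
ft_force: [1.7, -0.5, -0.6]
opening: 0.0002
gripper_force: 0.0
```

Run:
```python
from h import *
rows([box(.168,.21)],np.radians(4.05))
```

```text
shift [-155.1   49.9   71. ]
turn [0.   0.   8.35]
pos [0.3686 0.2446 0.2809] F [ 1.68 -0.54 -0.61] T [ 0.01 -0.08 -0.01] open 0.000217198402148437 t 1.1 q [ 0.42 -0.43  1.95 -0.    1.62  0.2 ]
```

Call:
drive_tool(series=[[-1,-50,16,0,0,0,8.35],[-1,-100,32,20,0,0,8.35],[-1,-150,48,40,0,0,8.35],[-1,-155,50,70,0,0,8.35],[-1,-155,50,70,0,0,8.35],[-1,-155,50,70,0,0,8.35]])

```text
clock: 1.85
tool_pos: [0.4511, 0.1065, 0.2121]
orientation: [[-0.076, 0.997, 0.001], [0.997, 0.076, 0.0], [0.0, 0.001, -1.0]]
ft_force: [0.3, -0.4, 0.6]
opening: -0.0004
gripper_force: 0.0
```

Run:
```python
from h import *
pts=[box(.168,.21)]
for th in [.42,.36,.3,.24,.18,.12,.06,0,-.03]:
    r=.188; pts.append(box(r*np.cos(th)-.008*np.sin(th),.08+r*np.sin(th)+.008*np.cos(th)))
rows(pts,np.radians(4.05))
c=cam("scene");cv2.imwrite("pics/s2.png",cv2.resize(c["frame"][80:300,190:400],None,fx=2.7,fy=2.7))
```

```text
shift [-2.6 -0.6  2.1]
shift [-3.  -0.6 48.1]
shift [-7.8 -0.7 58.4]
shift [-11.9  -0.7  68.9]
shift [-15.4  -0.7  79.6]
shift [-18.2  -0.8  90.5]
shift [-20.3  -0.8 101.6]
shift [-21.8  -0.8 112.8]
shift [-22.7  -0.8 124.1]
shift [-22.8  -0.8 129.7]
turn [ 0.04 -0.01  0.3 ]
pos [0.4511 0.1065 0.2121] F [ 0.28 -0.36  0.58] T [0.01 0.02 0.02] open -0.00035124273588403126 t 1.85 q [ 0.07 -0.34  2.    0.    1.48 -0.  ]
```

View pics/s2.png

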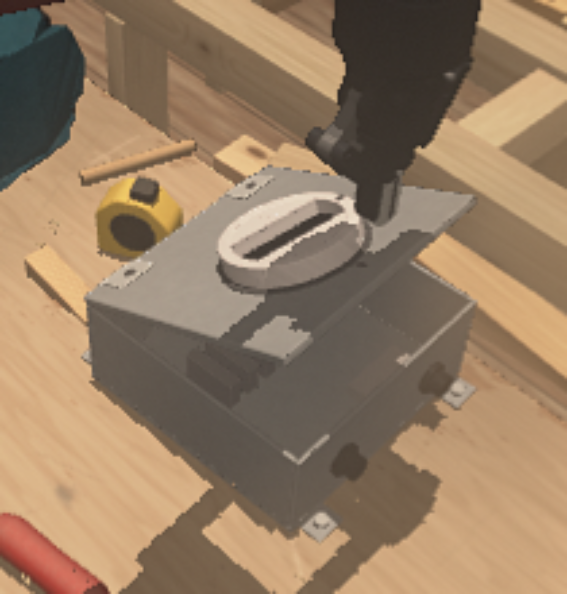

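The fingertips are above the free-edge strip, at about (380,205) in the crop. I'll push down along the arc.

Call:
drive_tool(series=[[-1,-4,0,25,0,0,0.3],[-1,-4,0,38,0,0,0.3],[-1,-5,0,48,0,0,0.3],[-1,-9,0,58,0,0,0.3],[-1,-13,0,69,0,0,0.3],[-1,-16,0,80,0,0,0.3],[-1,-19,0,91,0,0,0.3],[-1,-21,0,100,0,0,0.3]])

```text
clock: 2.9
tool_pos: [0.4524, 0.0848, 0.1104]
orientation: [[-0.07, 0.998, -0.001], [0.998, 0.07, 0.0], [0.0, -0.001, -1.0]]
ft_force: [0.2, 0.8, 0.2]
opening: 0.0002
gripper_force: 0.3
```

Run:
```python
from h import *
rows([box(.188,.0995),box(.188,.09),box(.188,.085)],np.radians(4.05))
```

```text
shift [-0.9 -0.4 10.9]
shift [-0.9 -0.4 20.4]
shift [-0.9 -0.4 25.4]
turn [-0.03 -0.01 -0.06]
pos [0.4524 0.0848 0.1104] F [0.21 0.82 0.2 ] T [0.05 0.02 0.  ] open 0.0001761236693094327 t 2.9 q [ 0.02 -0.25  2.1   0.    1.29 -0.05]
```

Call:
drive_tool(series=[[-1,-1,0,8,0,0,0],[-1,-1,0,15,0,0,0],[-1,-1,0,21,0,0,0],[-1,-1,0,24,0,0,0],[-1,-1,0,25,0,0,0],[-1,-1,0,25,0,0,0]])

```text
clock: 3.65
tool_pos: [0.4526, 0.0841, 0.0879]
orientation: [[-0.07, 0.998, -0.002], [0.998, 0.07, -0.0], [-0.0, -0.002, -1.0]]
ft_force: [-6.9, -1.5, 10.9]
opening: -0.0004
gripper_force: 5.3
```

The panel is bearing at 88 mm with 11 N. I'll lift and look.

Call:
drive_tool(series=[[-1,0,0,-20,0,0,0],[-1,0,0,-70,0,0,0],[0,20,0,-120,0,0,0],[0,60,0,-150,0,0,0],[0,68,0,-150,0,0,0],[0,68,0,-150,0,0,0]])

```text
clock: 4.4
tool_pos: [0.4474, 0.152, 0.2351]
orientation: [[-0.071, 0.997, -0.002], [0.997, 0.071, -0.001], [-0.001, -0.002, -1.0]]
ft_force: [0.2, -0.0, 0.1]
opening: 0.0424
gripper_force: 0.0
```

Run:
```python
from h import *
rows([box(.12,.14)],np.radians(4.05))
c=cam("wrist");np.save("w.npy",c,allow_pickle=True);print(c["origin"],c["orientation"])
cv2.imwrite("pics/w1.png",c["frame"])
t=cam("top");np.save("top2.npy",t,allow_pickle=True);cv2.imwrite("pics/t2.png",cv2.resize(t["frame"][110:245,165:335],None,fx=4,fy=4,interpolation=cv2.INTER_CUBIC))
```

```text
shift [-0.2  0.  95.1]
turn [-0.1   0.03  0.03]
pos [0.4474 0.152  0.2351] F [ 0.19 -0.03  0.11] T [-0.02 -0.01  0.  ] open 0.04243165700986666 t 4.4 q [ 0.17 -0.33  1.95 -0.    1.52  0.1 ]
[0.44111219 0.23561378 0.3762251 ] [[ 0.99739619  0.06892716  0.02121051]
 [ 0.07207723 -0.943011   -0.32486172]
 [-0.00239005  0.32554464 -0.94552365]]
```

View pics/w1.png

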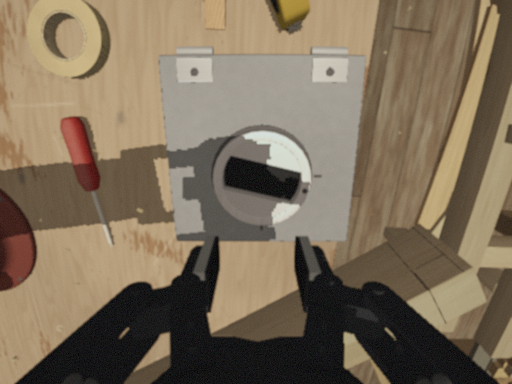

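The wrist picture shows the panel flat. The disc is centred near (262,178), with the pip at (305,191) and slot corners at (229,157), (223,183), (302,172) and (296,199).

Run:
```python
from h import *
c=np.load("w.npy",allow_pickle=True).item()
for u,v in [(190,110),(330,110),(340,220),(195,225),(260,232)]: print("panel",pt(c,u,v).round(4))
print("floor",pt(c,262,178).round(4))
cs=[pt(c,u,v,.1) for u,v in [(229,157),(223,183),(302,172),(296,199)]]
L=(cs[0]+cs[1])/2;Rr=(cs[2]+cs[3])/2;d=Rr-L
print("slot mid",(L+Rr)/2,"len",np.linalg.norm(d),"wid",np.linalg.norm(cs[0]-cs[1]),"yaw",np.degrees(np.arctan2(d[1],d[0])))
# disc rim mask from depth at rim height
Z=np.array([[*pt(c,u,v),u,v] for u in range(205,325) for v in range(118,236)])
m=Z[(Z[:,2]>.1025)&(Z[:,2]<.111)];e=cv2.minEnclosingCircle(m[:,:2].astype(np.float32));print("rim circle",e,np.median(m[:,2]))
p=pt(c,305,191,.1065);q=p[:2]-np.array(e[0]);print("pip yaw",np.degrees(np.arctan2(q[1],q[0])),"model centre",box(.12,.1065))
```

```text
panel [0.375  0.2169 0.0863]
panel [0.5148 0.2271 0.0861]
panel [0.5446 0.1086 0.0869]
panel [0.3804 0.0903 0.0867]
panel [0.4551 0.0868 0.0863]
floor [0.4521 0.1533 0.0929]
slot mid [0.45263906 0.15541569 0.1       ] len 0.07673372694003515 wid 0.028131997021437774 yaw -8.2828929230393
rim circle ((0.4514617621898651, 0.1539437472820282), 0.050130587071180344) 0.10486245902530181
pip yaw -9.123278467219022 model centre [0.447284 0.1517   0.1065  ]
```

The panel is flat, so it is shut. The slot's yaw is about -8.7°, and its centre lies near (0.4505, 0.1533). I'll align, set the opening to about 36 mm, and descend.

Run:
```python
from h import *
rows([[.4505,.1533,.13],[.4505,.1533,.105],[.4505,.1533,.097]],np.radians(-8.7))
```

```text
shift [  1.9   3.9 104.2]
shift [  1.9   4.  129.2]
shift [  1.9   4.  137.2]
turn [-0.19  0.06 12.68]
pos [0.4471 0.1512 0.2342] F [ 0.37  0.41 -0.08] T [ 0.03 -0.02  0.01] open 0.042682193901388915 t 4.5 q [ 0.17 -0.33  1.95 -0.    1.52  0.1 ]
```

Call:
drive_tool(series=[[-0.15,2,4,40,0,0,8],[-0.15,2,4,85,0,0,12.7],[-0.15,2,4,110,0,0,12.7],[-0.15,2,4,118,0,0,12.7],[-0.15,2,4,124,0,0,12.7],[-0.15,2,4,128,0,0,12.7],[-0.15,2,4,131,0,0,12.7],[-0.15,2,4,131,0,0,12.7]])

```text
clock: 5.5
tool_pos: [0.452, 0.1543, 0.1057]
orientation: [[0.151, 0.989, 0.001], [0.989, -0.151, 0.0], [0.0, 0.001, -1.0]]
ft_force: [0.1, -0.0, 0.1]
opening: 0.0366
gripper_force: 0.0
```

Run:
```python
from h import *
rows([[.4505,.1533,.097]],np.radians(-8.7))
c=cam("wrist");cv2.imwrite("pics/w2.png",cv2.resize(c["frame"][130:340,130:400],None,fx=2.8,fy=2.8))
```

```text
shift [-1.2 -1.4  8.7]
turn [ 0.04 -0.01  0.01]
pos [0.452  0.1543 0.1057] F [ 0.09 -0.01  0.06] T [-0.03 -0.02  0.02] open 0.036626430451495676 t 5.5 q [ 0.17 -0.2   2.07  0.    1.27  0.32]
```

View pics/w2.png

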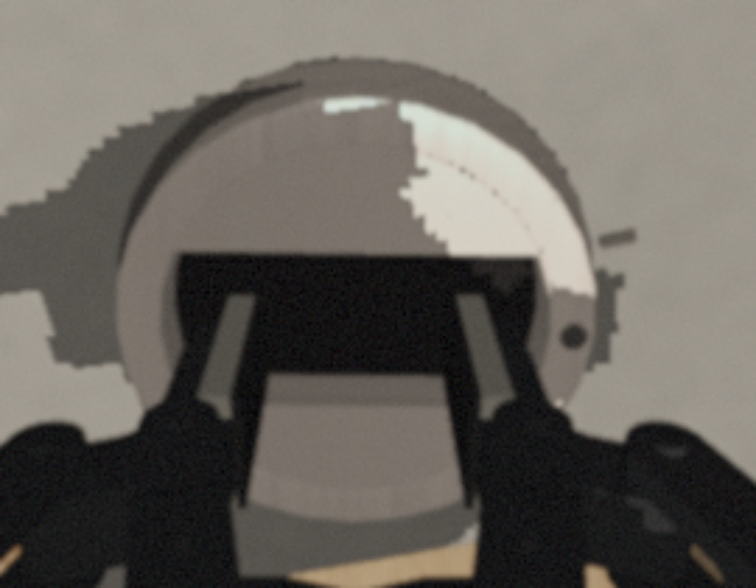

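The picture shows the slot aligned with the fingers and both tips between its ends, with the pip at (573,337). I'll go down the rest of the way.

Call:
drive_tool(series=[[-0.15,0,0,4,0,0,0],[-0.15,0,0,7,0,0,0],[-0.15,0,0,10,0,0,0],[-0.15,0,0,12,0,0,0],[-0.15,0,0,12,0,0,0]])

```text
clock: 6.18
tool_pos: [0.4519, 0.1542, 0.0934]
orientation: [[0.151, 0.989, 0.0], [0.989, -0.151, 0.0], [0.0, 0.0, -1.0]]
ft_force: [-0.5, -0.6, 0.9]
opening: 0.036
gripper_force: 0.7
```

Call:
drive_tool(series=[[-0.15,0,0,-1,0,0,6],[-0.15,0,0,-1,0,0,12],[-0.15,0,0,-1,0,0,18],[-0.15,0,0,-1,0,0,24],[-0.15,0,0,-1,0,0,30],[-0.15,0,0,-1,0,0,36],[-0.15,0,0,-1,0,0,42],[-0.15,0,0,-1,0,0,48]])

```text
clock: 7.18
tool_pos: [0.4519, 0.1543, 0.0942]
orientation: [[0.837, 0.547, 0.0], [0.547, -0.837, 0.0], [0.0, 0.0, -1.0]]
ft_force: [-0.4, 0.1, 0.1]
opening: 0.036
gripper_force: 1.8
```

Call:
drive_tool(series=[[-0.15,0,0,0,0,0,6],[-0.15,0,0,0,0,0,12],[-0.15,0,0,0,0,0,18],[-0.15,0,0,0,0,0,24],[-0.15,0,0,0,0,0,29],[-0.15,0,0,0,0,0,33],[-0.15,0,0,0,0,0,36],[-0.15,0,0,0,0,0,36]])

```text
clock: 8.18
tool_pos: [0.4519, 0.1543, 0.0942]
orientation: [[0.999, -0.046, 0.0], [-0.046, -0.999, 0.0], [0.0, -0.0, -1.0]]
ft_force: [0.8, 0.3, -0.5]
opening: 0.0362
gripper_force: 0.8
```

Run:
```python
from h import *
rows([],np.radians(-86))
```

```text
turn [-0.02 -0.03 -6.66]
pos [0.4519 0.1543 0.0942] F [ 0.76  0.34 -0.5 ] T [ 0.11 -0.09  0.02] open 0.03616628834659015 t 8.175 q [ 0.17 -0.18  2.07  0.    1.25  1.79]
```

Call:
drive_tool(series=[[-0.15,0,0,0,0,0,2],[-0.15,0,0,0,0,0,4],[-0.15,0,0,0,0,0,6],[-0.15,0,0,0,0,0,6]])

```text
clock: 8.68
tool_pos: [0.4519, 0.1542, 0.0943]
orientation: [[0.988, -0.152, 0.0], [-0.152, -0.988, 0.0], [0.0, -0.0, -1.0]]
ft_force: [1.3, 0.8, -1.3]
opening: 0.0359
gripper_force: 1.3
```

Run:
```python
from h import *
rows([],np.radians(-86))
c=cam("wrist");cv2.imwrite("pics/w3.png",c["frame"][100:340,100:420])
```

```text
turn [-1.000e-02 -1.000e-02 -1.272e+01]
pos [0.4519 0.1542 0.0943] F [ 1.27  0.78 -1.34] T [ 0.2  -0.32  0.07] open 0.03594697275319764 t 8.675 q [ 0.17 -0.18  2.07  0.    1.25  1.9 ]
```

View pics/w3.png

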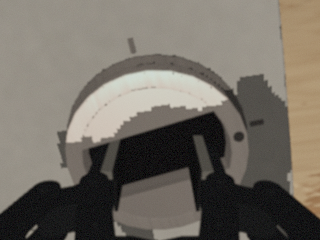

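The slot lags the fingers by about 12°: the pip is at (238,137) and the lock mark at (257,122). I'll keep turning until the stop is felt.

Call:
drive_tool(series=[[-0.15,0,0,0,0,0,1.5],[-0.15,0,0,0,0,0,3],[-0.15,0,0,0,0,0,4],[-0.15,0,0,0,0,0,4]])

```text
clock: 9.22
tool_pos: [0.4519, 0.1542, 0.0943]
orientation: [[0.976, -0.22, 0.0], [-0.22, -0.976, 0.0], [0.0, -0.0, -1.0]]
ft_force: [2.6, 1.7, -2.8]
opening: 0.0367
gripper_force: 1.8
```

Run:
```python
from h import *
rows([],np.radians(-86))
```

```text
turn [-0.000e+00 -1.000e-02 -1.671e+01]
pos [0.4519 0.1542 0.0943] F [ 2.63  1.72 -2.77] T [ 0.19 -0.42  0.1 ] open 0.03670483957827527 t 9.225 q [ 0.17 -0.18  2.07  0.    1.25  1.97]
```

Call:
drive_tool(series=[[-0.15,0,0,0,0,0,1.5],[-0.15,0,0,0,0,0,3],[-0.15,0,0,0,0,0,4],[-0.15,0,0,0,0,0,4]])

```text
clock: 9.72
tool_pos: [0.4519, 0.1541, 0.0943]
orientation: [[0.958, -0.286, 0.0], [-0.286, -0.958, -0.001], [0.001, 0.0, -1.0]]
ft_force: [3.1, -0.5, -1.5]
opening: 0.0364
gripper_force: 15.7
```

Run:
```python
from h import *
rows([],np.radians(-86))
```

```text
turn [  0.03  -0.03 -20.62]
pos [0.4519 0.1541 0.0943] F [ 3.15 -0.5  -1.48] T [ 0.07 -0.58  0.93] open 0.03644842116933572 t 9.725 q [ 0.17 -0.18  2.07 -0.    1.25  2.03]
```

Call:
drive_tool(series=[[-0.15,0,0,0,0,0,1],[-0.15,0,0,0,0,0,2],[-0.15,0,0,0,0,0,2]])

```text
clock: 10.1
tool_pos: [0.452, 0.1537, 0.0944]
orientation: [[0.948, -0.319, 0.001], [-0.319, -0.948, -0.001], [0.001, 0.001, -1.0]]
ft_force: [3.4, -4.2, -1.0]
opening: 0.0366
gripper_force: 34.3
```

Run:
```python
from h import *
rows([],np.radians(-86))
```

```text
turn [  0.08  -0.04 -22.6 ]
pos [0.452  0.1537 0.0944] F [ 3.37 -4.22 -1.01] T [-0.43 -0.74  1.82] open 0.03661138701788606 t 10.1 q [ 0.17 -0.18  2.07 -0.    1.25  2.07]
```

The stop is firm at 1.8 N m. I'll back off within the slack, lift straight out and check.

Call:
drive_tool(series=[[-0.15,0,0,0,0,0,-6],[-0.15,0,0,0,0,0,-14],[-0.15,0,0,0,0,0,-16],[-0.15,0,0,-8,0,0,-16],[-0.15,0,0,-25,0,0,-16],[-0.15,0,0,-75,0,0,-16],[-0.15,0,0,-140,0,0,-16],[-0.15,0,0,-140,0,0,-16]])

```text
clock: 11.1
tool_pos: [0.4551, 0.1549, 0.2428]
orientation: [[0.999, -0.048, 0.013], [-0.048, -0.999, 0.003], [0.013, -0.003, -1.0]]
ft_force: [-0.4, 0.2, 0.5]
opening: 0.0364
gripper_force: 0.0
```

Run:
```python
from h import *
c=cam("wrist");np.save("w4.npy",c,allow_pickle=True);cv2.imwrite("pics/w4.png",c["frame"]);rows([])
```

```text
pos [0.4537 0.1547 0.2396] F [-0.49 -0.07 -0.77] T [0.03 0.04 0.03] open 0.03628194657173703 t 11.15 q [ 0.17 -0.32  1.94  0.    1.52  1.79]
```

View pics/w4.png

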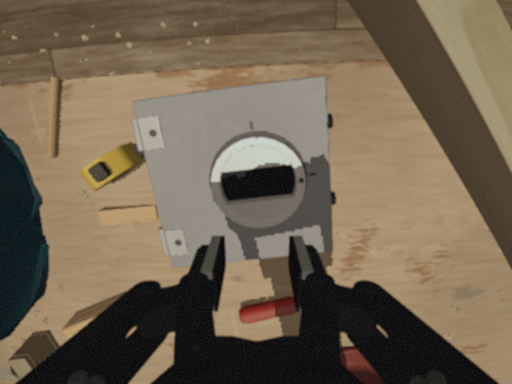

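The pip is at (302,180), next to the lock mark at (313,174). The slot's corners are (221,175), (224,201), (293,167) and (295,190). I'll check the angle.

```bash
python3 - <<'E'
from h import *
c=np.load("w4.npy",allow_pickle=True).item()
Y=lambda a,b:np.degrees(np.arctan2(b[1]-a[1],b[0]-a[0]))
cs=[pt(c,u,v,.1) for u,v in [(221,175),(224,201),(293,167),(295,190)]]
print("slot",Y((cs[0]+cs[1])/2,(cs[2]+cs[3])/2))
Z=np.array([pt(c,u,v) for u in range(200,318) for v in range(122,236)])
m=Z[(Z[:,2]>.1025)&(Z[:,2]<.111)];o=np.array(cv2.minEnclosingCircle(m[:,:2].astype(np.float32))[0]);print(o)
print("pip",Y(o,pt(c,302,180,.1065)),"tick",Y(o,pt(c,313,174,.088)),"tick0",Y(o,pt(c,252,126,.088)))
T,R,B=[pt(c,*p,.088) for p in [(134,101),(325,77),(331,250)]];print("free edge",Y(B,R)-90,"panel far edge",Y(T,R))
print([pt(c,u,v)[2].round(4) for u,v in [(180,130),(300,100),(315,140),(190,220),(315,235)]])
E
python3 - <<'E'
import cv2;f=cv2.imread("pics/w4.png")[110:250,195:345];cv2.imwrite("pics/w5.png",cv2.resize(f,None,fx=4,fy=4,interpolation=cv2.INTER_CUBIC))
E
```

```text
slot -84.7208868919673
[0.45114636 0.15406281]
pip -85.60452286260913 tick -85.87205234340948 tick0 3.1932463429663973
free edge -86.33788870268228 panel far edge -86.13866640543178
[np.float64(0.0865), np.float64(0.0862), np.float64(0.0864), np.float64(0.0867), np.float64(0.0869)]
```

View pics/w5.png

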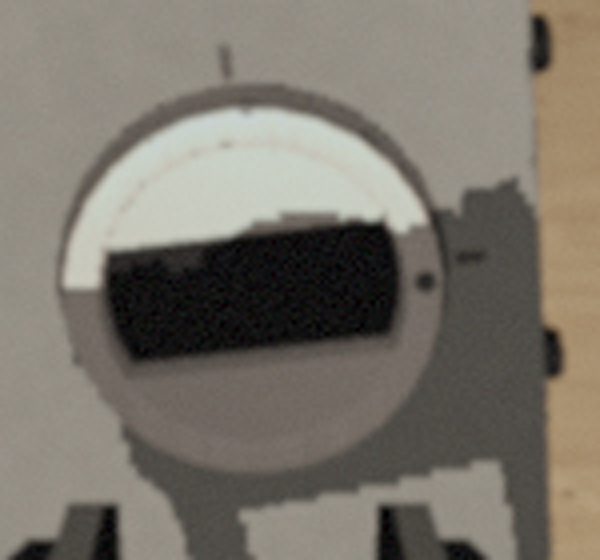

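The crop shows the pip (425,281) in line with the lock mark (470,257). Pip, mark and panel axis agree to within about 0.5°, the panel is flat, and the arm is clear of everything.

```bash
python3 -c "
from plant import manip
print(manip.finish_job())"
```

```text
the job is handed in; nothing more can be done
None
```

The panel is pushed shut and the fastener turned clockwise to its stop (locked); the arm came nowhere near the tape measure or the wedge, and the job was handed in at about 11 s of the 54 s allowed.

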